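# Latch the cleaning basket on the drip stand's snap hook

## Robot

A 6-joint arm with a two-finger parallel gripper is mounted at the origin on a cart in front of the work surface, level with it; the furniture and walls round the work are solid. World frame = base frame: x ahead of the robot, y to its left, z up, the work surface at z = 0. Lengths are in m, angles in rad, forces in N, time in s.
With the tool pointing down it reaches from about 0.3 to 0.775 m from the base axis. Payload 14.6 kg.
Tool frame: the origin (TCP) lies midway between the tips of the shut fingers; the grasp point (between the pads) lies bot.tcp_to_grasp behind it (bot.tcp_to_grasp is the distance from the TCP to the grasp point, in m); z points along the fingers, y is the line along which they close (so a half turn about z gives the same grasp; the last joint's range is limited). The gripper opens to 94 mm and grips with 3 to 60 N. Pads are 16 mm wide; open, the fingers measure 119 mm over their backs; the gripper's body (75 mm by 177 mm) begins 78 mm behind the grasp point.
Start: joints at [-1.304, 0.3, 1.521, -0, 1.321, -0.067], TCP at [0.18, -0.52, 0.184] pointing down, gripper open.
Joint ranges: [-3.03, 3.03], [-0.79, 2.21], [0.23, 2.52], [-1.04, 4.18], [0, 3.07], [-2.55, 2.55]. Speed limits (rad/s): [2.22, 2.22, 2.57, 3.14, 3.14, 3.14].

## Interface

Orientations are given as a unit quaternion [w, x, y, z].
In Python, from workcell import monitor, cams, workorder, trace, bot gives the robot as it stands.
- The arm moves only by the tool jog_arm, never from a script. Its argument "increments" is a list of rows, each an object with "travel": the shift along the tool's x, y, z in cm, a list of three; "dr": the turn, a rotation vector about the tool's x, y, z in degrees, a list of three; "claw": the finger opening in cm, from 0 to 9.4. In form: [{"travel": [tx, ty, tz], "dr": [rx, ry, rz], "claw": claw}, ...]. A call has 1 to 8 rows; each row shifts and turns the commanded pose from where the row before left it, along the tool's axes as they then stand; what a row does not reach is not made up. A row lasts 1/12 s, in which the tool goes at most 41.7 mm and 7.16 degrees, less where a joint would pass 70% of its speed; a pose out of reach is approached as far as the arm can. A call with a gripper value outside its range is refused whole. The fingers move at their own pace and stop on an object; the grip force is fixed at half the most. Time passes only in rows, so rows that do not move let the fingers close. It gives the time, the measured TCP pose, the force, the opening and the grip force at its end, in the units of the state.
- monitor.state(): the state, without advancing time (a new reading comes with each control period).
- cams.read_camera(name): name is "side" or "top"; returns a dict with "image" (384x512x3 uint8, blue, green, red), "fx", "fy", "cx", "cy" (pixels), "eye" and "rotation" of the camera in the world. Camera axes: x right, y down, z forward; pixel columns grow to the right and rows downward; lengths in m; the calibration is good to about 2 mm. A picture is of the moment at which its call begins. There is no depth.
- workorder.sign_off(): hands the job in; it is judged then, once.
Trained networks look in a picture, given as the dict that the camera call returned (one of the last four; its "shot" number tells which), for a name from the list of things; names that differ only in an ending like _2 or _b are one class to them, and where a whole thing is asked for, a point or a joint stands for the part that bears it (a point fixed in the world has none). Each returns a list of dicts, best first, with "confidence" (0 to 1); they miss things now and then, are a little off and sometimes report something else, mostly with a low value. They report only what shows in the picture. A call takes as long as a camera call.
- trace(picture, thing): "pixels" (384x512 bool, what is visible of it) and "xy" ([column, row] in pixels, amid what is visible of it).
The state is a dict: "time": time; "q": joint angles; "joint_velocities": joint speeds; "tau": joint torques, N m; "position": TCP position; "ee_rot": TCP orientation; "wrist_force": force on the tool from outside, world axes, zero at the start; "torque": the same for the moment, N m; "gripper_width": opening from 0.0 (shut) to 1.0 (fully open); "grip_force": force on a finger pad.
Only numpy, scipy, OpenCV 4.12 (cv2) and the standard library are available. Lean on these libraries where they do the work, as an engineer would, in place of code of your own. Each camera call takes 0.05 s, during which the arm holds its last target. There are 200 camera calls.

## Task

Hang the blue cleaning basket up to drip on the snap hook of the drip stand: bring the steel bar of its bail over the hook and gently press it down through the brass sprung gate, with the fingers off the hook, until it is inside the hook and the gate snaps shut above it. Then tug the basket gently but firmly straight up against the shut gate (about 7 N, never as much as 20 N) to prove that it is latched, lower it again and let go, so that it hangs still from the locked hook; leave the jar and the spool where they stand.

Things in the scene. Friction and masses are not known exactly. Their poses are not given: they have to be found in the camera images.
- basket_grip (a point): centre of the orange grip block on top of the cleaning basket: 18 mm (basket x) by 26 mm (y) by 26 mm high, centre 162 mm above the basket's underside. Grasp it across its 26 mm width (fingers closing along basket y), so that the fingers stay beside the hook. Axes are the basket's: z up, y along the bail bar; turned half round it is the same.
- basket_bar (a point): middle of the basket's steel bail bar: round, 6 mm thick, straight for 48 mm along basket y, 100 mm above the underside, 62 mm straight below the grip block's centre. Two 6 mm stems at y = +-18 mm carry the block; the gate shuts between them (30 mm clear, 41 mm high). Below the bar the bail is an open loop 62 mm wide (y) and 69 mm high down to the tray's rim.
- basket_mid (a point): middle of the cleaning basket's blue tray, 14 mm above its underside. The tray is 56 mm (x) by 66 mm (y) by 28 mm high, loose, 130 g nominal, standing on the bench mat (3 mm thick) at the start.
- basket: the whole loose cleaning basket (blue slotted tray, steel bail, orange grip block), origin at the centre of its underside, z up, y along the bail bar; 175 mm high over all.
- hook_mouth (a point): nominal middle of the snap hook's mouth, 170 mm above the cloth; the real hook is clamped up to 7 mm higher or lower (not measured: feel for its stops). x points from nose to shank and column, y across the hook, z up. The hook is an upright U of 7 mm rod, open at the top, 26 mm clear inside: nose x = -16.5 mm, shank x = +16.5 mm; lowest inside point 35 mm below the mouth, underside 42 mm below.
- hook_nose (a point): nominal top of the hook's nose, 16.5 mm toward -x from the mouth's middle, 5 mm above it (also +-7 mm in height). The bail must go round the nose: come from the -x side, bar along y and above the nose, tray below the hook. Over the mouth the bar passes down freely at x = -9 to +3 mm from the mouth's middle, best -3 mm; nearer the shank the opened gate jams it.
- gate (a joint): angle of the brass gate, a 5 mm rod hinged at the shank, reaching to the nose: 0 shut, grows as its tip swings down into the hook, up to 1.45 rad; sprung shut, cannot open upward. The bar needs 4 to 8 N to push it; 20 to 31 mm below the real mouth it slips past the tip and the gate snaps back. A latched bar hangs 32 mm below the real mouth; tugged up it stops 6 mm below it. Stops give 1 mm per 10 N.
- drip_stand: the fixed drip stand: grey base plate 116 x 90 x 8 mm with a black rubber pad (top at 11 mm) under the hook, 12 mm steel column centred 66 mm toward +x from the hook's middle, 194 mm high, with a clamped collar and a slightly springy arm (1 mm per 10 N) to the hook's shank. Origin on the cloth straight under the mouth's middle; x toward the column, z up.
- jar_green: small loose jar with a green lid, 34 mm across, 38 mm high, origin at its underside: a bystander to leave alone.
- spool_small: small loose solder spool, 45 x 36 x 20 mm, origin at its underside: a bystander to leave alone.

How it is judged:
On the way, in this order (a step that is already met when the one before it is completed fails the run):
1. the bail bar presses on the gate and swings it open (over 0.4 rad) (value of joint gate above 0.4 rad and contact force between basket and drip_stand above 0.5 N), for 0.05 s.
2. the bar is inside the hook (14 to 43 mm below the nominal mouth's middle, as the hook is clamped) and the gate is shut (under 0.1 rad) (value of joint gate below 0.1 rad and z of basket_bar in the frame of hook_mouth between -0.043 and -0.014 m and x of basket_bar in the frame of hook_mouth between -0.014 and 0.014 m and y of basket_bar in the frame of hook_mouth between -0.013 and 0.013 m), for 0.1 s.
3. tug: the bar is pulled up against the shut gate with more than 3 N for 0.2 s (value of joint gate below 0.1 rad and contact force between basket and drip_stand above 3 N and z of basket_bar in the frame of hook_mouth between -0.0165 and 0.006 m), for 0.2 s.
At the end, for the whole second after the job is handed in: The basket hangs released and still (under 0.05 m/s, within 0.35 rad of upright) with its bail bar resting in the bottom of the hook (21 to 43 mm below the nominal mouth's middle, as the hook is clamped, between nose and shank, within 13 mm of the bar's middle) and the gate shut (under 0.1 rad) (value of joint gate below 0.1 rad and z of basket_bar in the frame of hook_mouth between -0.043 and -0.021 m and x of basket_bar in the frame of hook_mouth between -0.014 and 0.014 m and y of basket_bar in the frame of hook_mouth between -0.013 and 0.013 m and angle between basket's own z axis and vertical below 0.35 rad and linear speed of basket below 0.05 m/s); the robot touches nothing.
It fails at once if basket and stand press on each other with more than 20 N (contact force between basket and drip_stand above 20 N).
It fails at once if the fingers push on the hook or gate (over 2 N) (contact force between the fingers and drip_stand above 2 N).
It fails at once if the jar or the spool is moved by more than 20 mm (distance of any of jar_green, spool_small from where it was at the start of the episode above 0.02 m).
It also fails if it takes over 72 s, if anything falls off the work surface, if the arm or the gripper's body presses on something with over 40 N, if the wrist force passes 120 N, or if a joint passes its speed limit or range.

## Working session

There is one attempt and no reset: what is moved stays moved. The work goes in short steps, Python scripts to look and compute and a tool call to move; the robot and the scene stay as the last step left them, time stands still between calls to the robot, and variables do not carry over. Pictures are saved under pics/ and viewed, at most 10 in all, crops included, and the job is handed in when it is done.

Besides the shell and the picture viewer there is one more tool, called by a JSON object that holds its "name" and its "arguments", one argument or row to a line. jog_arm: Moves the arm, as the interface text tells. Its arguments: {"type":"object","properties":{"increments":{"type":"array"}},"required":["increments"]}

```bash
mkdir -p pics; cat > h.py <<'E'
import numpy as np, cv2
from workcell import monitor, cams, workorder, trace, bot
def ray(c,uv):
    d=np.array(c["rotation"])@np.array([(uv[0]-c["cx"])/c["fx"],(uv[1]-c["cy"])/c["fy"],1.0]); return np.array(c["eye"]),d/np.linalg.norm(d)
def tri(c1,p1,c2,p2):
    A=np.zeros((3,3));b=np.zeros(3);rs=[ray(c1,p1),ray(c2,p2)]
    for o,d in rs:
        M=np.eye(3)-np.outer(d,d);A+=M;b+=M@o
    x=np.linalg.solve(A,b);return x,[np.linalg.norm((np.eye(3)-np.outer(d,d))@(x-o)) for o,d in rs]
def atz(c,p,z):
    o,d=ray(c,p);return o+d*(z-o[2])/d[2]
def proj(c,X):
    v=np.array(c["rotation"]).T@(np.array(X)-c["eye"]);return np.array([c["fx"]*v[0]/v[2]+c["cx"],c["fy"]*v[1]/v[2]+c["cy"]])
E
python3 - <<'E'
from h import *
np.set_printoptions(precision=4,suppress=True)
s=cams.read_camera("side");t=cams.read_camera("top")
cv2.imwrite("pics/s0.png",s["image"]);cv2.imwrite("pics/t0.png",t["image"])
for c in(s,t):
    print(c["eye"],np.array(c["rotation"]).tolist(),c["fx"],c["cx"],c["cy"])
    for n in["basket_grip","basket_bar","basket_mid","basket","hook_mouth","hook_nose","gate","drip_stand","jar_green","spool_small"]:
        try:
            for r in trace(c,n)[:2]: 
                ys,xs=np.where(r["pixels"]);print(n,r["confidence"],r["xy"],xs.min(),xs.max(),ys.min(),ys.max())
        except Exception as e: print(n,e)
print(monitor.state(),bot.tcp_to_grasp)
E
```

```text
[ 0.3246 -0.8074  0.5514] [-0.5370814260137369, 0.8340273344605097, -0.11272970766318743, 0.056867919022242176] 450.5632371063114 265.7724293540583 188.8337349412003
basket_grip 0.84 [268.9, 274.9] 253 290 208 302
basket_bar 0.72 [270.1, 275.5] 253 290 208 302
basket_mid 0.83 [272.2, 274.9] 253 290 208 302
basket 0.65 [272.3, 277.9] 253 291 208 302
hook_mouth 0.93 [257.6, 214.6] 235 283 150 230
hook_nose 0.86 [257.5, 212.2] 235 283 150 230
drip_stand 0.89 [261.2, 214.4] 235 283 150 230
jar_green 0.64 [315.9, 246.2] 310 325 236 257
spool_small 0.48 [339.9, 276.7] 334 347 272 288
[0.4151 0.0751 0.9583] [-0.043445448083637796, 0.7066015272203342, -0.704287115444407, 0.052975784937080606] 396.3081131408476 255.63529742061883 186.90586368215983
basket_bar 0.67 [332.8, 199.9] 315 348 188 220
basket_mid 0.96 [334.1, 200.4] 316 348 189 219
basket 0.83 [332.2, 199.9] 312 347 188 220
hook_mouth 0.58 [212.4, 184.0] 187 235 150 214
hook_nose 0.71 [215.1, 187.6] 187 236 150 214
drip_stand 0.72 [209.9, 188.0] 187 234 151 214
jar_green 0.57 [287.2, 152.2] 280 293 143 158
{'time': 1.1, 'q': array([-1.3036,  0.2999,  1.521 ,  0.    ,  1.3207, -0.0666]), 'joint_velocities': array([ 0.0004,  0.0014, -0.0006, -0.0003, -0.0002,  0.0003]), 'tau': array([ -0.0014, -53.1671, -35.2921,   0.0708,   0.0214,   0.    ]), 'position': array([ 0.1802, -0.5196,  0.1844]), 'ee_rot': array([0.    , 0.9861, 0.1661, 0.    ]), 'wrist_force': array([-0.7982,  1.1653,  0.586 ]), 'torque': array([0.0248, 0.0172, 0.0252]), 'grip_force': 0.0, 'gripper_width': 1.0016095074416869} 0.0188
```

```bash
cd pics; python3 -c "
import cv2,numpy as np
a=cv2.imread('s0.png');b=cv2.imread('t0.png');cv2.imwrite('c0.png',cv2.resize(np.hstack([a,b]),(800,300)))"
```

```text
(no output)
```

View pics/s0.png

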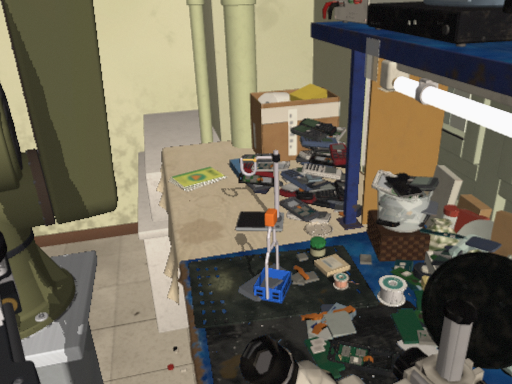

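View pics/t0.png

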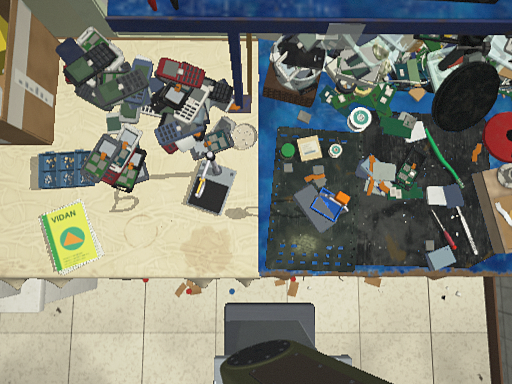

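The side view shows the basket at about (271,275), with its orange grip at (271,217) and the stand behind at (262,190). The top view shows the basket at (330,203), the stand at (210,187), the jar at (288,150) and the small spool at (335,150). The camera rotation is given as a quaternion, so I'll take enlarged crops next.

```bash
sed -i 's/np.array(c\["rotation"\])/Rm(c)/' h.py; cat >> h.py <<'E'
def Rm(c):
    from scipy.spatial.transform import Rotation as R
    w,x,y,z=c["rotation"];return R.from_quat([x,y,z,w]).as_matrix()
def crop(im,u,v,w,h,k):
    return cv2.resize(im[v:v+h,u:u+w],(w*k,h*k),interpolation=cv2.INTER_CUBIC)
E
python3 - <<'E'
from h import *
np.set_printoptions(precision=4,suppress=True)
s=cams.read_camera("side");t=cams.read_camera("top")
S,T=s["image"],t["image"]
a=np.hstack([crop(S,230,145,66,50,6),crop(S,245,200,66,50,6)])
b=np.hstack([crop(T,180,145,66,50,6),crop(T,300,180,66,50,6)])
cv2.imwrite("pics/c1.png",np.vstack([a,b]))
print("basket mid",atz(t,[334,200],.017),"stand pad",atz(t,[212,195],.01))
# orange
for n,c,im,box in(("s",s,S,(230,300,200,305)),("t",t,T,(325,360,180,225))):
    hsv=cv2.cvtColor(im,cv2.COLOR_BGR2HSV);m=((hsv[...,0]<18)&(hsv[...,1]>170)&(hsv[...,2]>120))
    y,x=np.where(m);k=(x>box[0])&(x<box[1])&(y>box[2])&(y<box[3]);print(n,x[k].mean(),y[k].mean(),k.sum(),x[k].min(),x[k].max(),y[k].min(),y[k].max())
    if n=="s":ps=(x[k].mean()+.0,y[k].mean())
    else:pt=(x[k].mean(),y[k].mean())
print(tri(s,ps,t,pt), atz(t,pt,.165))
E
```

```text
basket mid [ 0.5136 -0.1251  0.017 ] stand pad [0.5253 0.1674 0.01  ]
s 272.32 219.72 200 265 299 206 272
t 342.5086206896552 197.2844827586207 116 336 349 191 203
(array([ 0.5047, -0.1122,  0.1604]), [np.float64(0.000494947467040496), np.float64(0.0004949474670404716)]) [ 0.5037 -0.111   0.165 ]
```

View pics/c1.png

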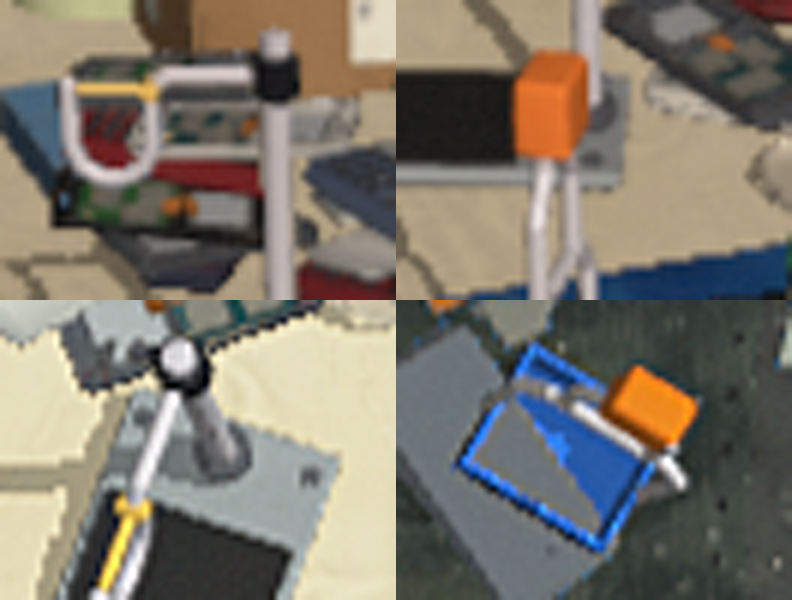

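The side crop shows the hook nose top at about (241.3,158.5), the shank at (255.5,160), the hook bottom at (248.7,174) and the column top at (275.8,151). The top crop shows the column top at (210.2,154.5), and the tray corners at about (389,188), (377,207) and (401,221) in crop scale. I'll fit both poses by reprojection and overlay the models.

```bash
cat > fit.py <<'E'
from h import *
from scipy.optimize import least_squares
np.set_printoptions(precision=4,suppress=True)
s=cams.read_camera("side");t=cams.read_camera("top")
def W(p,l): 
    x,y,a=p[:3];return np.array([x+np.cos(a)*l[0]-np.sin(a)*l[1],y+np.sin(a)*l[0]+np.cos(a)*l[1],l[2]])
def hsvmask(c,lo,hi,box):
    m=cv2.inRange(cv2.cvtColor(c["image"],cv2.COLOR_BGR2HSV),lo,hi);k=np.zeros_like(m);k[box[2]:box[3],box[0]:box[1]]=1;m=m*k
    y,x=np.where(m);return np.array([x.mean(),y.mean()])
cr=lambda c,u,v:np.array(c)+np.array([u,v])/6-.42
# basket: orange centroids + tray rim corners in top view
so=hsvmask(s,(0,170,90),(18,255,255),(255,285,200,232));to=hsvmask(t,(0,170,90),(18,255,255),(330,360,185,210))
C=[cr((300,180),*p) for p in((535-396,345-300),(460-396,463-300),(605-396,548-300))]
def fb(p):
    # image right=-y, down=-x
    r=[proj(s,W(p,(0,0,.165)))-so,proj(t,W(p,(0,0,.165)))-to]
    for l,q in zip(((.028,.033),(-.028,.033),(-.028,-.033)),C): r.append((proj(t,W(p,(*l,.031)))-q)*.7)
    return np.concatenate(r)
b=min((least_squares(fb,[.505,-.112,a]) for a in(-1,-.5,0,.5,1)),key=lambda r:r.cost);print("basket",b.x,fb(b.x))
# stand
ob=[(s,(.066,0,.194),cr((230,145),275,32)),(t,(.066,0,.194),cr((180,145),181,57)),
 (s,(-.0165,0,.175),cr((230,145),69,80)),(s,(.0165,0,.170),cr((230,145),153,90)),(s,(0,0,.1315),cr((230,145),112,172)),(t,(.0165,0,.170),cr((180,145),132,207))]
def fs(p): return np.concatenate([proj(c,W(p,l)+np.array([0,0,p[3] if l[2]<.19 else 0]))-q for c,l,q in ob])
f=min((least_squares(fs,[.525,.167,a,0]) for a in(-1,-.5,0,.5,1)),key=lambda r:r.cost);print("stand",f.x,fs(f.x).reshape(-1,2))
S,T=[cv2.resize(c["image"],None,fx=6,fy=6,interpolation=cv2.INTER_CUBIC) for c in(s,t)]
def ln(im,c,p,l1,l2,col): 
    a,b_=[tuple(int(v) for v in (proj(c,W(p,l))+.42)*6) for l in(l1,l2)];cv2.line(im,a,b_,col,1)
for im,c in((S,s),(T,t)):
    p=b.x;q=[(.028,.033),(-.028,.033),(-.028,-.033),(.028,-.033)]
    for i in range(4): ln(im,c,p,(*q[i],.031),(*q[(i+1)%4],.031),(0,255,0))
    ln(im,c,p,(0,-.024,.103),(0,.024,.103),(0,0,255));ln(im,c,p,(0,0,.103),(0,0,.165),(0,255,255))
    p=f.x;z=p[3]
    ln(im,c,p,(-.0165,0,.175+z),(-.0165,0,.15+z),(0,255,0));ln(im,c,p,(.0165,0,.17+z),(.066,0,.17+z),(255,0,255));ln(im,c,p,(.066,0,.194),(.066,0,.0),(0,0,255));ln(im,c,p,(-.0165,0,.17+z),(.0165,0,.17+z),(255,0,0))
g=lambda im,u,v:im[v*6:v*6+50*6,u*6:u*6+66*6]
cv2.imwrite("pics/fit.png",np.vstack([np.hstack([g(S,230,145),g(S,240,258)]),np.hstack([g(T,175,155),g(T,300,180)])]))
st=monitor.state();print(st["position"],st["ee_rot"])
E
python3 fit.py
```

```text
basket [ 0.5026 -0.1091 -0.5547] [ 0.2915 -0.1027 -0.1596  0.2788 -0.1173 -0.3045  0.1612 -0.0637  0.1645
  0.4504]
stand [ 0.524   0.1794 -0.3747 -0.0008] [[-0.2246  0.0302]
 [ 0.0436 -0.2792]
 [-0.1861 -0.7166]
 [-0.4105 -0.1506]
 [ 0.2556  0.9489]
 [ 0.0207 -0.2071]]
[ 0.1802 -0.5196  0.1843] [-0.      0.9861  0.1661  0.    ]
```

View pics/fit.png

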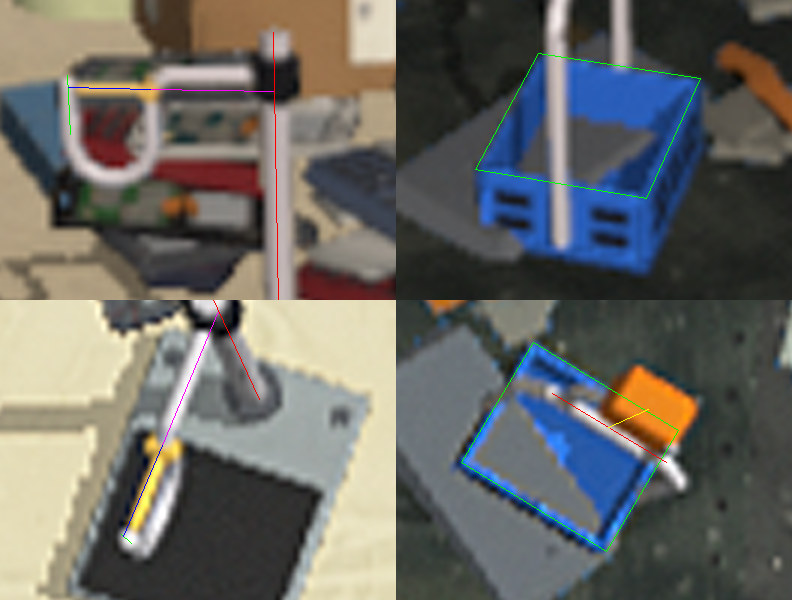

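The fit is good: basket at (0.503,-0.109) with yaw -31.8°, stand at (0.524,0.179) with yaw -21.5°. Heights and sizes match to about 2 mm. Next I rise and turn the tool, then travel above the grip block.

{"name": "jog_arm", "arguments": {
  "increments": [
    {"travel":[0,0,-1],"dr":[0,0,6.4],"claw":9.4},
    {"travel":[0,0,-1],"dr":[0,0,6.4],"claw":9.4},
    {"travel":[0,0,-1],"dr":[0,0,6.4],"claw":9.4},
    {"travel":[0,0,-1],"dr":[0,0,6.4],"claw":9.4},
    {"travel":[0,0,-1],"dr":[0,0,6.4],"claw":9.4},
    {"travel":[0,0,-1],"dr":[0,0,6.4],"claw":9.4},
    {"travel":[0,0,-1],"dr":[0,0,6.4],"claw":9.4},
    {"travel":[0,0,-1],"dr":[0,0,6.4],"claw":9.4}
  ]
}}

```text
time: 1.97
position: [0.1802, -0.5196, 0.2649]
ee_rot: [0.0, 0.96, -0.279, -0.0]
wrist_force: [0.5, 0.1, 0.4]
gripper_width: 0.997
grip_force: 0.0
```

{"name": "jog_arm", "arguments": {
  "increments": [
    {"travel":[0.45,-4,0],"dr":[0,0,0],"claw":9.4},
    {"travel":[0.45,-4,0],"dr":[0,0,0],"claw":9.4},
    {"travel":[0.45,-4,0],"dr":[0,0,0],"claw":9.4},
    {"travel":[0.45,-4,0],"dr":[0,0,0],"claw":9.4},
    {"travel":[0.45,-4,0],"dr":[0,0,0],"claw":9.4},
    {"travel":[0.45,-4,0],"dr":[0,0,0],"claw":9.4},
    {"travel":[0.45,-4,0],"dr":[0,0,0],"claw":9.4},
    {"travel":[0.45,-4,0],"dr":[0,0,0],"claw":9.4}
  ]
}}

```text
time: 2.63
position: [0.3814, -0.2658, 0.2646]
ee_rot: [0.0, 0.961, -0.276, 0.0]
wrist_force: [0.6, -1.1, -0.2]
gripper_width: 1.001
grip_force: 0.0
```

{"name": "jog_arm", "arguments": {
  "increments": [
    {"travel":[0.45,-4,0],"dr":[0,0,0],"claw":9.4},
    {"travel":[0.45,-4,0],"dr":[0,0,0],"claw":9.4},
    {"travel":[0.45,-4,0],"dr":[0,0,0],"claw":9.4},
    {"travel":[0.45,-4,0],"dr":[0,0,0],"claw":9.4},
    {"travel":[0.3,-3.5,0],"dr":[0,0,0],"claw":9.4},
    {"travel":[0,0,0],"dr":[0,0,0],"claw":9.4},
    {"travel":[0,0,0],"dr":[0,0,0],"claw":9.4}
  ]
}}

```text
time: 3.22
position: [0.5024, -0.1123, 0.264]
ee_rot: [0.0, 0.961, -0.275, -0.0]
wrist_force: [0.9, -1.5, -0.1]
gripper_width: 1.003
grip_force: 0.0
```

```bash
cat >> h.py <<'E'
def where():
    from scipy.spatial.transform import Rotation as R
    st=monitor.state();w,x,y,z=st["ee_rot"];M=R.from_quat([x,y,z,w]).as_matrix();return st,M
def go(target,yaw=None):
    st,M=where();print("pos",st["position"],"t",st["time"],"F",st["wrist_force"],"yaw",np.degrees(np.arctan2(M[1,0],M[0,0])),"z",M[:,2],"q6",st["q"][5],"w",st["gripper_width"],st["grip_force"])
    print("travel cm",M.T@(np.array(target)-st["position"])*100)
E
python3 -c "
from h import *
np.set_printoptions(precision=4,suppress=True)
go([.5026,-.1091,.150])"
```

```text
pos [ 0.5024 -0.1123  0.264 ] t 3.2167 F [ 0.8547 -1.4654 -0.0674] yaw -31.913396183390255 z [-0.0007  0.0001 -1.    ] q6 1.8366945823768777 w 1.0027205249970834 0.0
travel cm [-0.1482 -0.2876 11.3969]
```

{"name": "jog_arm", "arguments": {
  "increments": [
    {"travel":[-0.15,-0.3,2],"dr":[0,0,0],"claw":9.4},
    {"travel":[0,0,2.5],"dr":[0,0,0],"claw":9.4},
    {"travel":[0,0,2.5],"dr":[0,0,0],"claw":9.4},
    {"travel":[0,0,2.5],"dr":[0,0,0],"claw":9.4},
    {"travel":[0,0,1.9],"dr":[0,0,0],"claw":9.4},
    {"travel":[0,0,0],"dr":[0,0,0],"claw":6},
    {"travel":[0,0,0],"dr":[0,0,0],"claw":4},
    {"travel":[0,0,0],"dr":[0,0,0],"claw":4}
  ]
}}

```text
time: 3.88
position: [0.5026, -0.111, 0.1519]
ee_rot: [0.0, 0.961, -0.277, 0.001]
wrist_force: [-0.1, 0.5, -0.0]
gripper_width: 0.825
grip_force: 0.0
```

{"name": "jog_arm", "arguments": {
  "increments": [
    {"travel":[0,0,0],"dr":[0,0,0],"claw":2},
    {"travel":[0,0,0],"dr":[0,0,0],"claw":1},
    {"travel":[0,0,0],"dr":[0,0,0],"claw":1},
    {"travel":[0,0,0],"dr":[0,0,0],"claw":1},
    {"travel":[0,0,0],"dr":[0,0,0],"claw":1},
    {"travel":[0,0,0],"dr":[0,0,0],"claw":1},
    {"travel":[0,0,0],"dr":[0,0,0],"claw":1},
    {"travel":[0,0,0],"dr":[0,0,0],"claw":1}
  ]
}}

```text
time: 4.55
position: [0.5023, -0.1101, 0.1504]
ee_rot: [-0.0, 0.961, -0.276, 0.0]
wrist_force: [0.7, -0.1, -0.1]
gripper_width: 0.272
grip_force: 30.0
```

```bash
python3 -c "
from h import *
np.set_printoptions(precision=4,suppress=True)
go([.5026,-.1091,.150])"
```

```text
pos [ 0.5023 -0.1101  0.1504] t 4.55 F [ 0.7191 -0.0688 -0.0672] yaw -32.071098900542296 z [ 0.  0. -1.] q6 1.8434364251139417 w 0.27200693176375923 30.00674843788147
travel cm [-0.0318 -0.1033  0.039 ]
```

Gripped on 26 mm as expected. Next I lift, turn to the stand yaw, and travel to the staging point at -90 mm in front of the nose.

{"name": "jog_arm", "arguments": {
  "increments": [
    {"travel":[0,0,-0.8],"dr":[0,0,0],"claw":1},
    {"travel":[0,0,-1.6],"dr":[0,0,0],"claw":1},
    {"travel":[0,0,-2],"dr":[0,0,-2.1],"claw":1},
    {"travel":[0,0,-2],"dr":[0,0,-3.2],"claw":1},
    {"travel":[0,0,-1.4],"dr":[0,0,-3.2],"claw":1},
    {"travel":[0,0,-0.7],"dr":[0,0,-2.1],"claw":1},
    {"travel":[-0.7,-1.1,0],"dr":[0,0,0],"claw":1},
    {"travel":[-1.23,-1.94,0],"dr":[0,0,0],"claw":1}
  ]
}}

```text
time: 5.22
position: [0.4953, -0.0751, 0.2355]
ee_rot: [0.0, 0.982, -0.188, 0.0]
wrist_force: [0.4, 0.5, -1.8]
gripper_width: 0.275
grip_force: 30.0
```

{"name": "jog_arm", "arguments": {
  "increments": [
    {"travel":[-1.72,-2.7,0],"dr":[0,0,0],"claw":1},
    {"travel":[-1.72,-2.7,0],"dr":[0,0,0],"claw":1},
    {"travel":[-1.72,-2.7,0],"dr":[0,0,0],"claw":1},
    {"travel":[-1.72,-2.7,0],"dr":[0,0,0],"claw":1},
    {"travel":[-1.72,-2.7,0],"dr":[0,0,0],"claw":1},
    {"travel":[-1.72,-2.7,0],"dr":[0,0,0],"claw":1},
    {"travel":[-1.72,-2.7,0],"dr":[0,0,0],"claw":1},
    {"travel":[-1.72,-2.7,0],"dr":[0,0,0],"claw":1}
  ]
}}

```text
time: 5.88
position: [0.4452, 0.1785, 0.2351]
ee_rot: [0.0, 0.982, -0.187, -0.0]
wrist_force: [-0.4, -0.4, -1.7]
gripper_width: 0.272
grip_force: 30.0
```

{"name": "jog_arm", "arguments": {
  "increments": [
    {"travel":[-1.23,-1.94,0],"dr":[0,0,0],"claw":1},
    {"travel":[-0.7,-1.1,0],"dr":[0,0,0],"claw":1},
    {"travel":[0,0,0],"dr":[0,0,0],"claw":1},
    {"travel":[0,0,0],"dr":[0,0,0],"claw":1},
    {"travel":[0,0,0],"dr":[0,0,0],"claw":1},
    {"travel":[0,0,0],"dr":[0,0,0],"claw":1}
  ]
}}

```text
time: 6.38
position: [0.4397, 0.2113, 0.2353]
ee_rot: [0.0, 0.982, -0.187, -0.0]
wrist_force: [-0.5, 0.2, -0.7]
gripper_width: 0.272
grip_force: 30.0
```

```bash
python3 - <<'E'
from h import *
np.set_printoptions(precision=4,suppress=True)
go([.440,.2124,.2354])
s=cams.read_camera("side");t=cams.read_camera("top")
st,M=where();P=np.array(st["position"]);g=P+[0,0,.0146];bar=g-[0,0,.062]
S,T=[cv2.resize(c["image"],None,fx=6,fy=6,interpolation=cv2.INTER_CUBIC) for c in(s,t)]
y=M[:,1]
for im,c in((S,s),(T,t)):
    for a,b in((bar-.024*y,bar+.024*y),(g,bar)):
        cv2.line(im,*[tuple(int(v) for v in (proj(c,q)+.42)*6) for q in(a,b)],(0,0,255),1)
u,v=(proj(s,bar)).astype(int);u2,v2=(proj(t,bar)).astype(int)
f=lambda im,u,v:im[max(v,0)*6:max(v,0)*6+300,u*6:u*6+396]
print(u,v,u2,v2)
cv2.imwrite("pics/d1.png",np.vstack([np.hstack([f(S,u-30,v-30),f(S,u-30,v+10)]),np.hstack([f(T,180,160),f(T,u2-33,v2-25)])]))
E
```

```text
pos [0.4397 0.2113 0.2353] t 6.3833 F [-0.5304  0.1894 -0.7268] yaw -21.54649775488049 z [-0.0001 -0.0001 -1.    ] q6 2.3197183751571897 w 0.2716175845200046 29.988112449645996
travel cm [-0.0119 -0.1186 -0.0089]
210 151 179 228
```

View pics/d1.png

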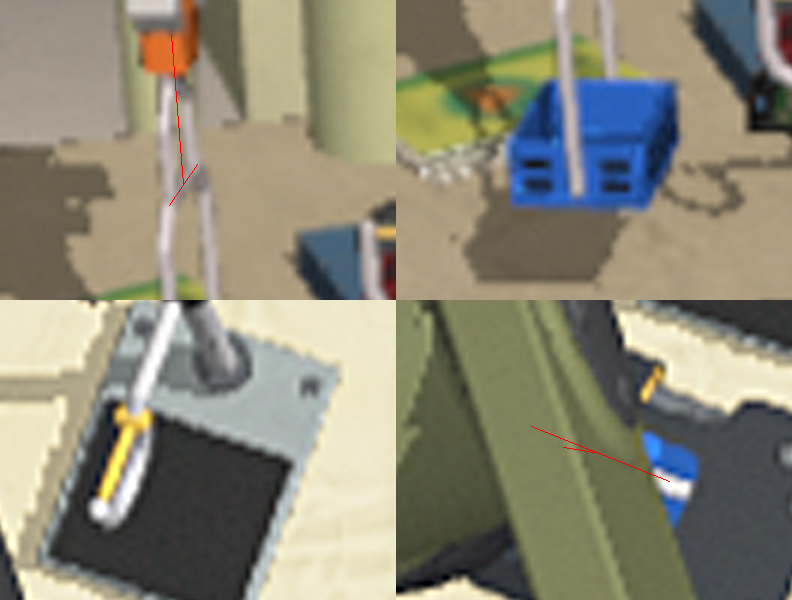

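The side crop shows the bail bar where the model predicts it, at about (210,151), within half a pixel, and the tray hangs upright. In the top view the arm hides the basket, but the nose tip is at about (197,194.6) and the gate hinge at (201.2,178.8). I'll check the stand pose with those.

```bash
python3 - <<'E'
from h import *
np.set_printoptions(precision=4,suppress=True)
t=cams.read_camera("top");s=cams.read_camera("side")
for n,p,z in(("nose",(197.1,194.6),.174),("hinge",(201.2,178.8),.170),("col",(209.75,154.1),.194)):
    P=atz(t,p,z);d=P[:2]-[.524,.1794];a=-.3747;print(n,P,"stand frame",d@[np.cos(a),np.sin(a)],d@[-np.sin(a),np.cos(a)])
P,r=tri(s,(241.1,158.6),t,(197.1,194.6));print("nose tri",P,r)
P,r=tri(s,(255.1,159.6),t,(201.4,178.8));print("hinge tri",P,r)
E
```

```text
nose [0.5069 0.181  0.174 ] stand frame -0.016489855181047196 -0.00476823718954853
hinge [0.5394 0.174  0.17  ] stand frame 0.016272030806537975 0.0006291743662706434
col [0.5848 0.1553 0.194 ] stand frame 0.06542558870401752 -0.0001964967498065902
nose tri [0.5076 0.1812 0.1722] [np.float64(0.0005265321727886128), np.float64(0.0005265321727884932)]
hinge tri [0.54   0.1738 0.1685] [np.float64(0.00042814775731883436), np.float64(0.00042814775731869233)]
```

The nose and hinge agree in x. The lateral offset is about -2 mm and the yaw about -20°. Next I move in over the mouth.

{"name": "jog_arm", "arguments": {
  "increments": [
    {"travel":[0.8,0,0],"dr":[0,0,0],"claw":1},
    {"travel":[1.3,0,0],"dr":[0,0,0],"claw":1},
    {"travel":[1.3,0,0],"dr":[0,0,0],"claw":1},
    {"travel":[1.3,0,0],"dr":[0,0,0],"claw":1},
    {"travel":[1.3,0,0],"dr":[0,0,0],"claw":1},
    {"travel":[1.3,0,0],"dr":[0,0,0],"claw":1},
    {"travel":[0.8,0,0],"dr":[0,0,0],"claw":1},
    {"travel":[0.65,0,0],"dr":[0,0,-1.5],"claw":1}
  ]
}}

```text
time: 7.25
position: [0.5225, 0.1789, 0.2349]
ee_rot: [0.0, 0.985, -0.174, -0.0]
wrist_force: [-0.2, -0.0, -0.3]
gripper_width: 0.27
grip_force: 30.0
```

{"name": "jog_arm", "arguments": {
  "increments": [
    {"travel":[0,0,0],"dr":[0,0,0],"claw":1},
    {"travel":[0,0,0],"dr":[0,0,0],"claw":1},
    {"travel":[0,0,0],"dr":[0,0,0],"claw":1},
    {"travel":[0,0,0],"dr":[0,0,0],"claw":1}
  ]
}}

```text
time: 7.58
position: [0.5209, 0.18, 0.2354]
ee_rot: [-0.0, 0.985, -0.174, 0.0]
wrist_force: [-0.6, 0.4, -1.2]
gripper_width: 0.27
grip_force: 30.0
```

```bash
cat > look.py <<'E'
from h import *
import sys
np.set_printoptions(precision=4,suppress=True)
go([.521,.179,.2354])
s=cams.read_camera("side");t=cams.read_camera("top")
st,M=where();P=np.array(st["position"]);g=P+[0,0,.0146];bar=g-[0,0,.062];y=M[:,1]
S=cv2.resize(s["image"],None,fx=10,fy=10,interpolation=cv2.INTER_CUBIC)
def L(a,b,col):cv2.line(S,*[tuple(int(v) for v in (proj(s,q)+.45)*10) for q in(a,b)],col,1)
L(bar-.024*y,bar+.024*y,(0,0,255));L(g,bar,(0,0,255))
cv2.imwrite("pics/"+sys.argv[1],S[1300:1300+580,2100:2100+790])
E
python3 look.py e1.png
```

```text
pos [0.5209 0.18   0.2354] t 7.5833 F [-0.6095  0.4135 -1.1911] yaw -19.991452070770745 z [ 0.  0. -1.] q6 2.185908545531316 w 0.2695984414423386 29.988302886486053
travel cm [0.0426 0.0883 0.003 ]
```

View pics/e1.png

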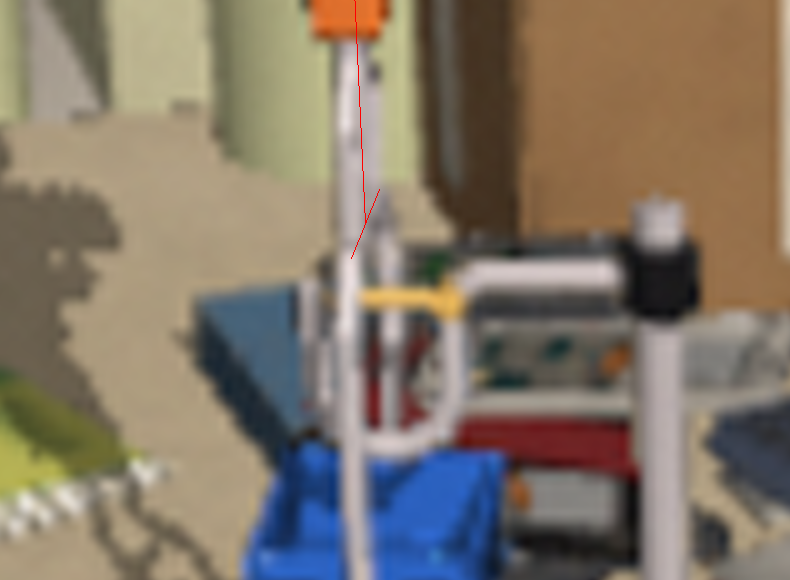

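The bar sits over the mouth at about -3 mm: nose at column 312, shank at 455, and bar axis at about 368 in this crop. The tray is below the hook. Next I press down.

{"name": "jog_arm", "arguments": {
  "increments": [
    {"travel":[0,0,0.3],"dr":[0,0,0],"claw":1},
    {"travel":[0,0,0.4],"dr":[0,0,0],"claw":1},
    {"travel":[0,0,0.3],"dr":[0,0,0],"claw":1},
    {"travel":[0,0,0.2],"dr":[0,0,0],"claw":1},
    {"travel":[0,0,0.2],"dr":[0,0,0],"claw":1},
    {"travel":[0,0,0.2],"dr":[0,0,0],"claw":1}
  ]
}}

```text
time: 8.18
position: [0.5212, 0.1799, 0.2195]
ee_rot: [-0.0, 0.985, -0.173, 0.0]
wrist_force: [-0.7, -0.5, 3.6]
gripper_width: 0.27
grip_force: 30.0
```

{"name": "jog_arm", "arguments": {
  "increments": [
    {"travel":[0,0,0.2],"dr":[0,0,0],"claw":1},
    {"travel":[0,0,0.2],"dr":[0,0,0],"claw":1},
    {"travel":[0,0,0.2],"dr":[0,0,0],"claw":1},
    {"travel":[0,0,0],"dr":[0,0,0],"claw":1}
  ]
}}

```text
time: 8.52
position: [0.5212, 0.1799, 0.2132]
ee_rot: [-0.0, 0.985, -0.173, 0.0]
wrist_force: [0.7, -1.5, 4.4]
gripper_width: 0.271
grip_force: 30.0
```

{"name": "jog_arm", "arguments": {
  "increments": [
    {"travel":[0,0,0.2],"dr":[0,0,0],"claw":1},
    {"travel":[0,0,0.2],"dr":[0,0,0],"claw":1},
    {"travel":[0,0,0.2],"dr":[0,0,0],"claw":1},
    {"travel":[0,0,0.2],"dr":[0,0,0],"claw":1},
    {"travel":[0,0,0.2],"dr":[0,0,0],"claw":1},
    {"travel":[0,0,0],"dr":[0,0,0],"claw":1}
  ]
}}

```text
time: 9.02
position: [0.5208, 0.1799, 0.2028]
ee_rot: [0.0, 0.985, -0.173, -0.001]
wrist_force: [-1.9, 0.1, 3.3]
gripper_width: 0.272
grip_force: 30.0
```

{"name": "jog_arm", "arguments": {
  "increments": [
    {"travel":[0,0,0.2],"dr":[0,0,0],"claw":1},
    {"travel":[0,0,0.2],"dr":[0,0,0],"claw":1},
    {"travel":[0,0,0.2],"dr":[0,0,0],"claw":1},
    {"travel":[0,0,0],"dr":[0,0,0],"claw":1}
  ]
}}

```text
time: 9.35
position: [0.5206, 0.1799, 0.1965]
ee_rot: [0.0, 0.985, -0.173, -0.001]
wrist_force: [-2.2, 0.8, -1.3]
gripper_width: 0.27
grip_force: 30.0
```

{"name": "jog_arm", "arguments": {
  "increments": [
    {"travel":[0,0,0.2],"dr":[0,0,0],"claw":1},
    {"travel":[0,0,0.1],"dr":[0,0,0],"claw":1},
    {"travel":[0,0,0],"dr":[0,0,0],"claw":1},
    {"travel":[0,0,0],"dr":[0,0,0],"claw":1}
  ]
}}

```text
time: 9.68
position: [0.5211, 0.1798, 0.1941]
ee_rot: [0.0, 0.985, -0.173, -0.0]
wrist_force: [-0.8, -0.1, -1.9]
gripper_width: 0.272
grip_force: 30.0
```

```bash
python3 look.py e2.png
```

```text
pos [0.5211 0.1798 0.1941] t 9.6833 F [-0.7962 -0.1308 -1.8974] yaw -19.97760786705757 z [-0.0001 -0.0002 -1.    ] q6 2.1853746915201566 w 0.2716328297380132 29.991871118545532
travel cm [ 0.0156  0.0792 -4.126 ]
```

View pics/e2.png

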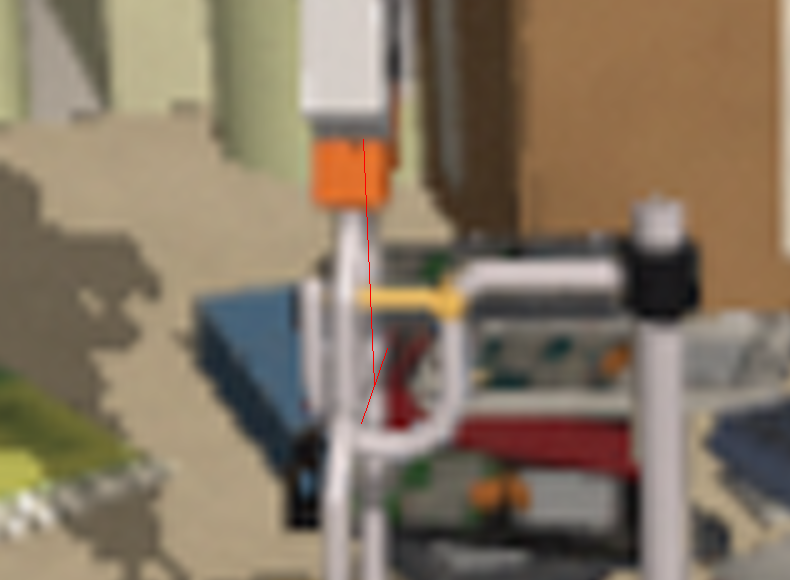

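The gate is shut (horizontal brass rod at row 298) with the bar below it inside the U. Next is the tug upward.

{"name": "jog_arm", "arguments": {
  "increments": [
    {"travel":[0,0,-0.3],"dr":[0,0,0],"claw":1},
    {"travel":[0,0,-0.3],"dr":[0,0,0],"claw":1},
    {"travel":[0,0,-0.3],"dr":[0,0,0],"claw":1},
    {"travel":[0,0,-0.2],"dr":[0,0,0],"claw":1},
    {"travel":[0,0,-0.1],"dr":[0,0,0],"claw":1},
    {"travel":[0,0,0],"dr":[0,0,0],"claw":1}
  ]
}}

```text
time: 10.28
position: [0.5212, 0.1799, 0.2067]
ee_rot: [-0.0, 0.985, -0.173, 0.0]
wrist_force: [0.6, -0.8, -1.4]
gripper_width: 0.272
grip_force: 30.0
```

{"name": "jog_arm", "arguments": {
  "increments": [
    {"travel":[0,0,-0.1],"dr":[0,0,0],"claw":1},
    {"travel":[0,0,-0.1],"dr":[0,0,0],"claw":1},
    {"travel":[0,0,0],"dr":[0,0,0],"claw":1}
  ]
}}

```text
time: 10.53
position: [0.5211, 0.1799, 0.2085]
ee_rot: [-0.0, 0.985, -0.173, 0.0]
wrist_force: [-0.2, -0.7, -1.4]
gripper_width: 0.27
grip_force: 30.0
```

{"name": "jog_arm", "arguments": {
  "increments": [
    {"travel":[0,0,-0.1],"dr":[0,0,0],"claw":1},
    {"travel":[0,0,0],"dr":[0,0,0],"claw":1},
    {"travel":[0,0,0],"dr":[0,0,0],"claw":1}
  ]
}}

```text
time: 10.78
position: [0.5211, 0.1799, 0.2094]
ee_rot: [-0.0, 0.985, -0.173, 0.0]
wrist_force: [-1.1, 0.4, -2.0]
gripper_width: 0.272
grip_force: 30.0
```

{"name": "jog_arm", "arguments": {
  "increments": [
    {"travel":[0,0,-0.07],"dr":[0,0,0],"claw":1},
    {"travel":[0,0,0],"dr":[0,0,0],"claw":1},
    {"travel":[0,0,0],"dr":[0,0,0],"claw":1}
  ]
}}

```text
time: 11.03
position: [0.5211, 0.1799, 0.2101]
ee_rot: [0.0, 0.985, -0.173, 0.0]
wrist_force: [1.4, -0.3, -1.0]
gripper_width: 0.274
grip_force: 30.0
```

{"name": "jog_arm", "arguments": {
  "increments": [
    {"travel":[0,0,-0.1],"dr":[0,0,0],"claw":1},
    {"travel":[0,0,0],"dr":[0,0,0],"claw":1},
    {"travel":[0,0,0],"dr":[0,0,0],"claw":1}
  ]
}}

```text
time: 11.28
position: [0.5211, 0.1799, 0.2111]
ee_rot: [-0.0, 0.985, -0.173, 0.0]
wrist_force: [0.3, -0.1, -1.9]
gripper_width: 0.272
grip_force: 30.0
```

{"name": "jog_arm", "arguments": {
  "increments": [
    {"travel":[0,0,-0.07],"dr":[0,0,0],"claw":1},
    {"travel":[0,0,0],"dr":[0,0,0],"claw":1},
    {"travel":[0,0,0],"dr":[0,0,0],"claw":1}
  ]
}}

```text
time: 11.53
position: [0.5211, 0.1799, 0.2117]
ee_rot: [0.0, 0.985, -0.173, -0.0]
wrist_force: [0.2, -0.3, -2.5]
gripper_width: 0.275
grip_force: 30.0
```

{"name": "jog_arm", "arguments": {
  "increments": [
    {"travel":[0,0,-0.08],"dr":[0,0,0],"claw":1},
    {"travel":[0,0,0],"dr":[0,0,0],"claw":1},
    {"travel":[0,0,0],"dr":[0,0,0],"claw":1}
  ]
}}

```text
time: 11.78
position: [0.521, 0.1799, 0.2123]
ee_rot: [0.0, 0.985, -0.173, -0.0]
wrist_force: [0.2, 0.4, -3.7]
gripper_width: 0.272
grip_force: 30.0
```

{"name": "jog_arm", "arguments": {
  "increments": [
    {"travel":[0,0,-0.06],"dr":[0,0,0],"claw":1},
    {"travel":[0,0,0],"dr":[0,0,0],"claw":1},
    {"travel":[0,0,0],"dr":[0,0,0],"claw":1}
  ]
}}

```text
time: 12.03
position: [0.5209, 0.1798, 0.2128]
ee_rot: [0.0, 0.985, -0.173, -0.0]
wrist_force: [0.2, 0.1, -6.3]
gripper_width: 0.274
grip_force: 30.0
```

{"name": "jog_arm", "arguments": {
  "increments": [
    {"travel":[0,0,-0.05],"dr":[0,0,0],"claw":1},
    {"travel":[0,0,0],"dr":[0,0,0],"claw":1},
    {"travel":[0,0,0],"dr":[0,0,0],"claw":1},
    {"travel":[0,0,0],"dr":[0,0,0],"claw":1},
    {"travel":[0,0,0],"dr":[0,0,0],"claw":1},
    {"travel":[0,0,0],"dr":[0,0,0],"claw":1},
    {"travel":[0,0,0],"dr":[0,0,0],"claw":1}
  ]
}}

```text
time: 12.62
position: [0.521, 0.1798, 0.2135]
ee_rot: [0.0, 0.985, -0.173, -0.0]
wrist_force: [0.2, -0.1, -9.8]
gripper_width: 0.271
grip_force: 30.0
```

{"name": "jog_arm", "arguments": {
  "increments": [
    {"travel":[0,0,0.2],"dr":[0,0,0],"claw":1},
    {"travel":[0,0,0.4],"dr":[0,0,0],"claw":1},
    {"travel":[0,0,0.5],"dr":[0,0,0],"claw":1},
    {"travel":[0,0,0.5],"dr":[0,0,0],"claw":1},
    {"travel":[0,0,0.5],"dr":[0,0,0],"claw":1},
    {"travel":[0,0,0.3],"dr":[0,0,0],"claw":1},
    {"travel":[0,0,0.1],"dr":[0,0,0],"claw":1},
    {"travel":[0,0,0],"dr":[0,0,0],"claw":1}
  ]
}}

```text
time: 13.28
position: [0.5211, 0.1798, 0.1884]
ee_rot: [0.0, 0.985, -0.173, -0.0]
wrist_force: [-0.0, 0.1, -1.2]
gripper_width: 0.268
grip_force: 30.0
```

{"name": "jog_arm", "arguments": {
  "increments": [
    {"travel":[0,0,0.1],"dr":[0,0,0],"claw":1},
    {"travel":[0,0,0],"dr":[0,0,0],"claw":1},
    {"travel":[0,0,0],"dr":[0,0,0],"claw":1}
  ]
}}

```text
time: 13.53
position: [0.5212, 0.1799, 0.1879]
ee_rot: [-0.0, 0.985, -0.173, 0.0]
wrist_force: [-0.6, -0.9, -0.8]
gripper_width: 0.273
grip_force: 30.0
```

{"name": "jog_arm", "arguments": {
  "increments": [
    {"travel":[0.1,0,0.07],"dr":[0,0,0],"claw":1},
    {"travel":[0,0,0],"dr":[0,0,0],"claw":1},
    {"travel":[0,0,0],"dr":[0,0,0],"claw":1}
  ]
}}

```text
time: 13.78
position: [0.5221, 0.1795, 0.187]
ee_rot: [-0.0, 0.985, -0.173, 0.0]
wrist_force: [0.4, 0.4, -0.4]
gripper_width: 0.271
grip_force: 30.0
```

{"name": "jog_arm", "arguments": {
  "increments": [
    {"travel":[0.1,0,0.07],"dr":[0,0,0],"claw":1},
    {"travel":[0,0,0],"dr":[0,0,0],"claw":1},
    {"travel":[0,0,0],"dr":[0,0,0],"claw":1}
  ]
}}

```text
time: 14.03
position: [0.5231, 0.1792, 0.1863]
ee_rot: [-0.0, 0.985, -0.173, 0.0]
wrist_force: [0.3, 0.1, -0.3]
gripper_width: 0.272
grip_force: 30.0
```

{"name": "jog_arm", "arguments": {
  "increments": [
    {"travel":[0,0,0.06],"dr":[0,0,0],"claw":1},
    {"travel":[0,0,0],"dr":[0,0,0],"claw":1},
    {"travel":[0,0,0],"dr":[0,0,0],"claw":1}
  ]
}}

```text
time: 14.28
position: [0.5231, 0.1792, 0.1859]
ee_rot: [-0.0, 0.985, -0.173, 0.0]
wrist_force: [0.3, 0.8, 2.5]
gripper_width: 0.272
grip_force: 30.0
```

{"name": "jog_arm", "arguments": {
  "increments": [
    {"travel":[0,0,0.05],"dr":[0,0,0],"claw":1},
    {"travel":[0,0,0],"dr":[0,0,0],"claw":1},
    {"travel":[0,0,0],"dr":[0,0,0],"claw":1}
  ]
}}

```text
time: 14.53
position: [0.5231, 0.1792, 0.1855]
ee_rot: [-0.0, 0.985, -0.173, 0.0]
wrist_force: [0.5, -0.3, 4.6]
gripper_width: 0.267
grip_force: 30.0
```

Resting on the hook bottom (about 5 N). Release and rise.

{"name": "jog_arm", "arguments": {
  "increments": [
    {"travel":[0,0,-0.05],"dr":[0,0,0],"claw":1},
    {"travel":[0,0,0],"dr":[0,0,0],"claw":2.7},
    {"travel":[0,0,0],"dr":[0,0,0],"claw":2.9},
    {"travel":[0,0,0],"dr":[0,0,0],"claw":3.2},
    {"travel":[0,0,0],"dr":[0,0,0],"claw":4},
    {"travel":[0,0,0],"dr":[0,0,0],"claw":6},
    {"travel":[0,0,0],"dr":[0,0,0],"claw":6},
    {"travel":[0,0,0],"dr":[0,0,0],"claw":6}
  ]
}}

```text
time: 15.2
position: [0.5229, 0.1792, 0.1856]
ee_rot: [0.0, 0.985, -0.173, -0.0]
wrist_force: [-0.5, -0.2, 0.1]
gripper_width: 0.587
grip_force: 0.0
```

{"name": "jog_arm", "arguments": {
  "increments": [
    {"travel":[0,0,0],"dr":[0,0,0],"claw":6},
    {"travel":[0,0,-1],"dr":[0,0,0],"claw":6},
    {"travel":[0,0,-2],"dr":[0,0,0],"claw":6},
    {"travel":[0,0,-3],"dr":[0,0,0],"claw":6},
    {"travel":[0,0,-3],"dr":[0,0,0],"claw":6},
    {"travel":[0,0,-2],"dr":[0,0,0],"claw":6},
    {"travel":[0,0,0],"dr":[0,0,0],"claw":6},
    {"travel":[0,0,0],"dr":[0,0,0],"claw":6}
  ]
}}

```text
time: 15.87
position: [0.5232, 0.1793, 0.2969]
ee_rot: [-0.0, 0.985, -0.173, 0.001]
wrist_force: [-0.3, -1.3, -0.9]
gripper_width: 0.641
grip_force: 0.0
```

{"name": "jog_arm", "arguments": {
  "increments": [
    {"travel":[0,0,0],"dr":[0,0,0],"claw":6},
    {"travel":[0,0,0],"dr":[0,0,0],"claw":6},
    {"travel":[0,0,0],"dr":[0,0,0],"claw":6},
    {"travel":[0,0,0],"dr":[0,0,0],"claw":6},
    {"travel":[0,0,0],"dr":[0,0,0],"claw":6},
    {"travel":[0,0,0],"dr":[0,0,0],"claw":6},
    {"travel":[0,0,0],"dr":[0,0,0],"claw":6},
    {"travel":[0,0,0],"dr":[0,0,0],"claw":6}
  ]
}}

```text
time: 16.53
position: [0.523, 0.1792, 0.2956]
ee_rot: [-0.0, 0.985, -0.173, -0.0]
wrist_force: [0.5, -0.2, -0.2]
gripper_width: 0.638
grip_force: 0.0
```

```bash
python3 look.py e3.png; for i in 1 2 3; do python3 - <<'E'
from h import *
def m(s):
    k=cv2.inRange(cv2.cvtColor(s["image"],cv2.COLOR_BGR2HSV),(0,170,90),(18,255,255));k[:130]=0;k[160:]=0;k[:,:230]=0;k[:,270:]=0;y,x=np.where(k);return x.mean(),y.mean(),len(x)
for _ in range(4): print(m(cams.read_camera("side")))
E
done
```

```text
pos [0.523  0.1792 0.2956] t 16.5333 F [ 0.5171 -0.209  -0.2261] yaw -19.97576921331784 z [-0.  0. -1.] q6 2.183297312459687 w 0.6384593462175538 0.0
travel cm [-0.1771  0.0855  6.0229]
(np.float64(246.3846153846154), np.float64(147.47252747252747), 91)
(np.float64(246.3846153846154), np.float64(147.47252747252747), 91)
(np.float64(246.3846153846154), np.float64(147.47252747252747), 91)
(np.float64(246.3846153846154), np.float64(147.47252747252747), 91)
(np.float64(246.3846153846154), np.float64(147.47252747252747), 91)
(np.float64(246.3846153846154), np.float64(147.47252747252747), 91)
(np.float64(246.3846153846154), np.float64(147.47252747252747), 91)
(np.float64(246.3846153846154), np.float64(147.47252747252747), 91)
(np.float64(246.3846153846154), np.float64(147.47252747252747), 91)
(np.float64(246.3846153846154), np.float64(147.47252747252747), 91)
(np.float64(246.3846153846154), np.float64(147.47252747252747), 91)
(np.float64(246.3846153846154), np.float64(147.47252747252747), 91)
```

View pics/e3.png

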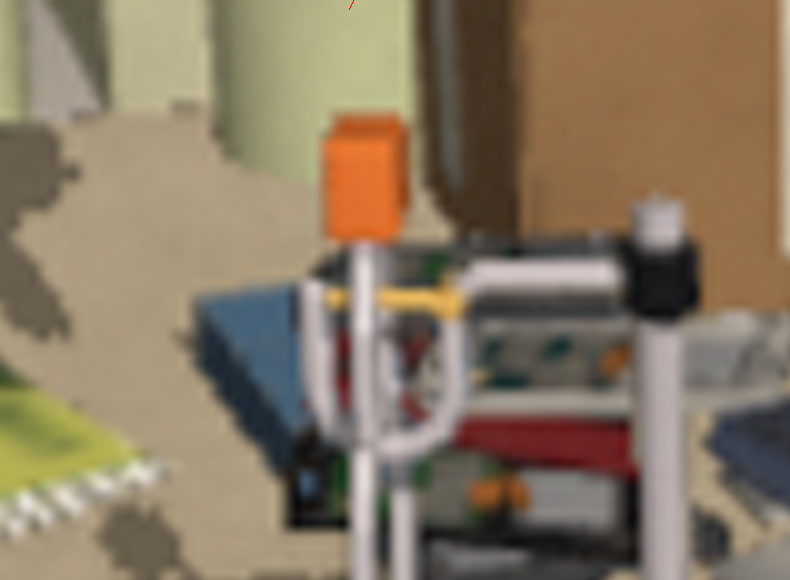

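The basket hangs upright and still in the hook's bottom. The gate is shut above the bar (row 298) and the gripper is clear.

```bash
python3 -c "
from workcell import workorder
print(workorder.sign_off())"
```

```text
the job is handed in; nothing more can be done
None
```

The blue basket hangs released, upright and still from the snap hook with the gate shut above its bar. Before release I tugged it up against the shut gate with about 8 N. The job is handed in at about 17 s on the robot's clock, and the sign-off returned no verdict. I did not re-check the jar and spool in the camera, but the arm was not moved near them.

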